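Pack the ribboned gift boxes into the fitted tray

TASK

Pack the customer's order: put the three gift boxes that have a ribbon and bow into the wooden packing tray, each standing flat on the floor of the recess cut to its own size (oblong, square and small). Leave the two boxes without a ribbon and the tin where they are.

Things in the scene. Friction and masses are not known exactly. Their poses are not given: they have to be found in the camera images.
- tray: Fixed low wooden packing tray, 105 mm (x, away from the robot) by 357 mm (y), on 16 mm feet, its rim top 29 mm above the worktop; origin at its centre, at worktop height. It holds the three carton inserts in a row along y, centres 115.5 mm apart. Near its +y end stands a rubber stamp (59 mm high) and near its -y end a stray bonbon (26 mm, 16 mm high); both are fixed to the worktop.
- oblong_well: Fixed brown carton insert with a white recess, 94 (x) x 115 (y) mm outside, one of three side by side in the tray in any order. Its recess is the long one: 77 mm (x) by 107 mm (y). Origin: underside, at the middle of the recess, 20 mm above the worktop. Recess floor 1 mm above the origin, rim top 10 mm above it. x: tray's short side, y: long side, z up.
- square_well: Fixed brown carton insert with a white recess, 94 (x) x 115 (y) mm outside, one of three side by side in the tray in any order. Its recess is the square one: 83 x 83 mm. Origin: underside, at the middle of the recess, 20 mm above the worktop. Recess floor 1 mm above the origin, rim top 10 mm above it. x: tray's short side, y: long side, z up.
- small_well: Fixed brown carton insert with a white recess, 94 (x) x 115 (y) mm outside, one of three side by side in the tray in any order. Its recess is the smallest: 67 mm (x) by 83 mm (y). Origin: underside, at the middle of the recess, 20 mm above the worktop. Recess floor 1 mm above the origin, rim top 10 mm above it. x: tray's short side, y: long side, z up.
- oblong_box: Loose. Oblong gift box with ribbon and bow: 91 mm (its x) by 61 mm (its y), solid part 28 mm high, 48 mm with the bow, about 0.09 kg. Origin: centre of the underside; z up, x and y along its sides. The bow can be passed through without resistance. Hold the box by its upper half: once in the recess, the lowest 9 mm of its sides are behind the rim.
- square_box: Loose. Square gift box with ribbon and bow: 67 x 67 mm, solid part 34 mm high, 54 mm with the bow, about 0.09 kg. Origin: centre of the underside; z up, x and y along its sides. The bow can be passed through without resistance. Hold the box by its upper half: once in the recess, the lowest 9 mm of its sides are behind the rim.
- small_box: Loose. Smaller, taller gift box with ribbon and bow: 51 mm (its x) by 67 mm (its y), solid part 45 mm high, 65 mm with the bow, about 0.09 kg. Origin: centre of the underside; z up, x and y along its sides. The bow can be passed through without resistance. Hold the box by its upper half: once in the recess, the lowest 9 mm of its sides are behind the rim.
- plain_box_a: Loose look-alike that does not belong in the tray: a plain closed gift box, 66 x 66 mm and 34 mm high, flat lid, no ribbon and no bow. Origin: centre of the underside.
- plain_box_b: Loose look-alike that does not belong in the tray: a plain closed gift box, 66 x 66 mm and 34 mm high, flat lid, no ribbon and no bow. Origin: centre of the underside. (The second of the two.)
- tin: Loose look-alike that does not belong in the tray: a closed rectangular tin, 74 mm (x) by 103 mm (y), 39 mm high, no ribbon. Origin: centre of the underside.
Mind the look-alikes: they are no part of the job. What is shaped like the small_box but turquoise is not meant.

How it is judged:
By the outcome, as a careful person would: the job done as asked, in the order asked, and still so for the second after the job is handed in, with the robot touching nothing.
It also fails if it takes over 83 s, if anything falls off the work surface, if the arm or the gripper's body presses on something with over 40 N, if the wrist force passes 120 N, or if a joint passes its speed limit or range.

ROBOT

A 7-joint arm with a two-finger parallel gripper is mounted at the origin on a cart in front of the work surface, level with it; the furniture and walls round the work are solid. World frame = base frame: x ahead of the robot, y to its left, z up, the work surface at z = 0. Lengths are in m, angles in degrees, forces in N, time in s.
With the tool pointing down it reaches from about 0.35 to 0.9 m from the base axis. Payload 19.9 kg.
Tool frame: the origin (TCP) lies midway between the tips of the shut fingers; the grasp point (between the pads) lies 19 mm behind it; z points along the fingers, y is the line along which they close (so a half turn about z gives the same grasp; the last joint's range is limited). The gripper opens to 85 mm and grips with 20 to 120 N. Pads are 22 mm wide; open, the fingers measure 114 mm over their backs; the gripper's body (76 mm by 85 mm) begins 54 mm behind the grasp point. The pads swing forward as they close: fully open they stand 13 mm farther back than shut.
Start: joints at [66.32, 23.915, -0.59, 92.452, 0.269, 63.638, -3.037], TCP at [0.227, -0.582, 0.192] pointing down, gripper open.
Joint ranges: [-161.28, 161.28], [-22.2, 115.67], [-73.04, 71.86], [3.21, 147.25], [-68.34, 248.33], [10.77, 114.83], [-161.83, 161.83]. Speed limits (degrees/s): [108.29, 108.29, 136.94, 136.94, 172.46, 172.46, 172.46].

INTERFACE

Orientations are given as a 3x3 rotation matrix whose columns are the frame's x, y, z axes.
In Python, from plant import arm, imaging, finder gives the robot as it stands.
- The arm moves only by the tool step_arm, never from a script. Its argument "targets" is a list that holds one entry, the list of rows, each a list of 5 numbers: the shift along the tool's x, y, z in units of 25 mm (1.0 is 25 mm), then the turn about the tool's z in rad, then the finger opening in mm, from 0 to 85.4. A call has 1 to 20 rows; each row shifts and turns the commanded pose from where the row before left it, along the tool's axes as they then stand; what a row does not reach is not made up. A row lasts 1/10 s, in which the tool goes at most 50 mm and 8.59 degrees, less where a joint would pass 70% of its speed; a pose out of reach is approached as far as the arm can. A call is refused whole if a number of a shift passes 1 or a number of a turn 0.15, either way. A call with a gripper value outside its range is refused whole. The fingers move at their own pace and stop on an object; "force" is the grip in N (left out, the last holds). Time passes only in rows, so rows that do not move let the fingers close. It gives the time, the measured TCP pose, the force, the opening and the grip force at its end, in the units of the state.
- arm.state(): the state, without advancing time (a new reading comes with each control period).
- imaging.camera(name): name is "side" or "top"; returns the picture (384x512x3 uint8, blue, green, red); there is no depth.
- imaging.camera_info(name): a dict with "vfov" (degrees; the focal length in pixels is half the picture's height over the tangent of half this angle, whatever the lens; pixels are square), "cx", "cy" (the principal point, pixels), "xyz" and "attitude" of the camera in the world. Camera axes: x right, y down, z forward; pixel columns grow to the right and rows downward; lengths in m; the calibration is good to about 2 mm. A picture is of the moment at which its call begins. camera_info takes no time and is no camera call.
- arm.job_done(): hands the job in; it is judged then, once.
Trained networks look in the newest picture that a camera, given by its name, has taken for a name from the list of things; names that differ only in an ending like _2 or _b are one class to them, and where a whole thing is asked for, a point or a joint stands for the part that bears it (a point fixed in the world has none). Each returns a list of dicts, best first, with "confidence" (0 to 1); they miss things now and then, are a little off and sometimes report something else, mostly with a low value. They report only what shows in the picture. A call takes as long as a camera call. They do not tell look-alikes from the thing itself.
- finder.recognise(camera, label): "box" ([left, top, right, bottom] in pixels, round what is visible of it).
- finder.place_of(camera, label): "xy" ([column, row] in pixels: a listed point, or the origin of a listed thing).
The state is a dict: "clock": time; "q": joint angles; "joint_velocities": joint speeds; "tau": joint torques, N m; "position": TCP position; "orientation": TCP orientation; "ft_force": force on the tool from outside, world axes, zero at the start; "wrist_torque": the same for the moment, N m; "gripper_width": finger opening in m; "gripper_force": force on a finger pad.
Only numpy, scipy, OpenCV 4.12 (cv2) and the standard library are available. Lean on these libraries where they do the work, as an engineer would, in place of code of your own. Each camera call takes 0.05 s, during which the arm holds its last target. There are 200 camera calls.

## Working session

There is one attempt and no reset: what is moved stays moved. The work goes in short steps, Python scripts to look and compute and a tool call to move; the robot and the scene stay as the last step left them, time stands still between calls to the robot, and variables do not carry over. Pictures are saved under pics/ and viewed, at most 14 in all, crops included, and the job is handed in when it is done.

Besides the shell and the picture viewer there is one more tool, called by a JSON object that holds its "method" and its "body", one argument or row to a line. step_arm: Moves the arm, as the interface text tells. Its arguments: {"type":"object","properties":{"targets":{"type":"array","items":{"type":"array","items":{"type":"array","items":{"type":"number"}}}},"force":{"type":"number"}},"required":["targets"]}

```bash
mkdir -p pics; ls; python3 - <<'E'
from plant import arm, imaging, finder
import cv2, numpy as np
for n in ("top","side"):
    cv2.imwrite(f"pics/{n}0.png",imaging.camera(n)); i=imaging.camera_info(n); print(n,i)
    for l in ("oblong_box","square_box","small_box","plain_box_a","tin","oblong_well","square_well","small_well","tray"):
        print(l,[(np.round(d["xy"]).tolist(),round(d["confidence"],2)) for d in finder.place_of(n,l)][:5])
s=arm.state(); print(s["clock"],s["position"],s["orientation"],s["gripper_width"])
E
```

```text
pics
top {'vfov': 50.674884254907475, 'cx': 256.7413843834443, 'cy': 193.02946065733772, 'xyz': array([0.40711715, 0.16293895, 1.59802583]), 'attitude': array([[-0.01575326, -0.99660878,  0.08076367],
       [-0.99983386,  0.01644187,  0.0078683 ],
       [-0.00916952, -0.08062631, -0.99670222]])}
oblong_box [([287.0, 219.0], 0.61), ([335.0, 182.0], 0.53)]
square_box [([244.0, 219.0], 0.64), ([321.0, 219.0], 0.45)]
small_box [([202.0, 188.0], 0.79), ([117.0, 220.0], 0.71), ([214.0, 218.0], 0.57)]
plain_box_a [([322.0, 220.0], 0.77), ([395.0, 218.0], 0.76)]
tin [([357.0, 218.0], 0.6)]
oblong_well [([331.0, 180.0], 0.56)]
square_well [([360.0, 178.0], 0.63)]
small_well [([300.0, 183.0], 0.74)]
tray [([332.0, 179.0], 0.75)]
side {'vfov': 46.91663416505081, 'cx': 256.1287824271259, 'cy': 185.4437819906847, 'xyz': array([ 0.2472043 , -1.18788552,  0.72249692]), 'attitude': array([[ 0.98221631, -0.09590222,  0.16141215],
       [-0.18720519, -0.43462901,  0.88093805],
       [-0.01432951, -0.89548891, -0.4448531 ]])}
oblong_box [([243.0, 209.0], 0.7)]
square_box [([234.0, 191.0], 0.84)]
small_box [([260.0, 168.0], 0.87), ([223.0, 141.0], 0.58), ([232.0, 173.0], 0.48)]
plain_box_a [([270.0, 296.0], 0.88), ([252.0, 234.0], 0.57), ([316.0, 254.0], 0.22)]
tin []
oblong_well [([302.0, 231.0], 0.92)]
square_well [([317.0, 257.0], 0.61), ([289.0, 213.0], 0.5)]
small_well [([288.0, 212.0], 0.96)]
tray [([302.0, 238.0], 0.72)]
1.0 [ 0.22706424 -0.58227153  0.19207703] [[ 9.31670108e-01  3.63305389e-01 -5.80210043e-05]
 [ 3.63305392e-01 -9.31670107e-01  5.43577375e-05]
 [-3.43079763e-05 -7.17228229e-05 -9.99999997e-01]] 0.08540051679819287
```

```bash
python3 - <<'E'
import cv2
a=cv2.imread("pics/top0.png")[150:250,90:430]
cv2.imwrite("pics/topc.png",cv2.resize(a,None,fx=2.35,fy=2.35,interpolation=cv2.INTER_CUBIC))
a=cv2.imread("pics/side0.png")[90:340,150:400]
cv2.imwrite("pics/sidec.png",cv2.resize(a,None,fx=2.4,fy=2.4,interpolation=cv2.INTER_CUBIC))
E
```

```text
(no output)
```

View pics/topc.png

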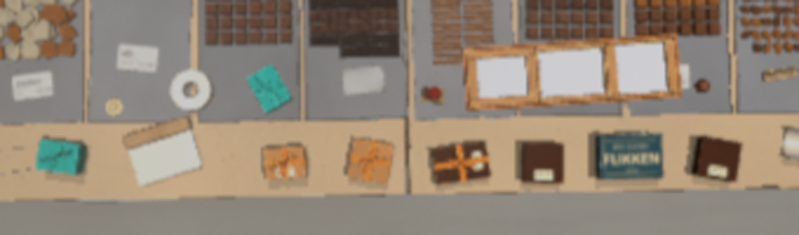

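View pics/sidec.png

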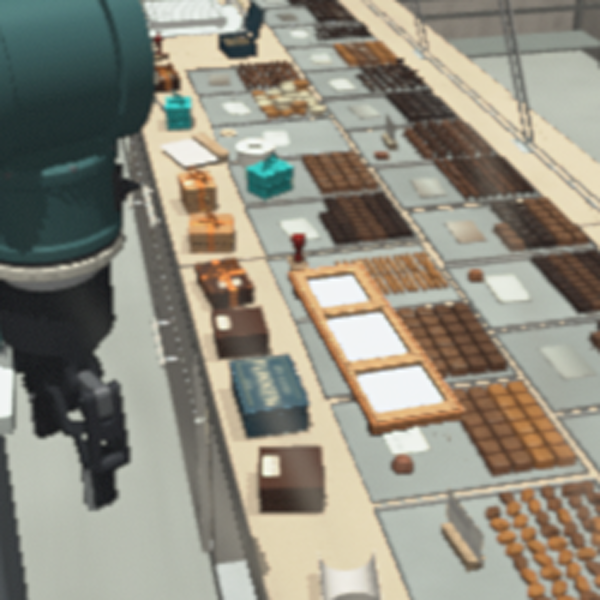

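View pics/top0.png

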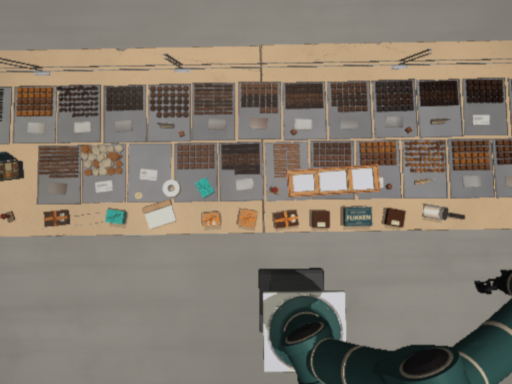

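Top-view candidates:
- (285,218): dark box with orange ribbon, the oblong. A similar dark ribboned thing at (57,217) is far off.
- (247,218) and (211,219): orange boxes with bow, one square and one small.
- (204,188) and (117,217): turquoise, not meant.
- (320,218) and (395,217): plain boxes.
- (357,216): the tin.

The well order from +y is small, oblong, square. Next is one close crop to check the choice.

```bash
cat > h.py <<'E'
import numpy as np, cv2
from plant import arm, imaging, finder
def cam(n):
    i=imaging.camera_info(n); f=192/np.tan(np.radians(i["vfov"]/2)); return f,i["cx"],i["cy"],np.array(i["xyz"]),np.array(i["attitude"])
def proj(n,P):
    f,cx,cy,t,R=cam(n); p=(np.atleast_2d(P)-t)@R; return np.c_[cx+f*p[:,0]/p[:,2],cy+f*p[:,1]/p[:,2]]
def back(n,uv,z):
    f,cx,cy,t,R=cam(n); uv=np.atleast_2d(uv); d=np.c_[(uv[:,0]-cx)/f,(uv[:,1]-cy)/f,np.ones(len(uv))]@R.T
    return t+d*((z-t[2])/d[:,2])[:,None]
def corners(x,y,yaw,L,W,z0,z1):
    c,s=np.cos(yaw),np.sin(yaw); q=np.array([[1,1],[1,-1],[-1,-1],[-1,1]])*[L/2,W/2]@np.array([[c,s],[-s,c]])+[x,y]
    return np.vstack([np.c_[q,np.full(4,z0)],np.c_[q,np.full(4,z1)]])
E
python3 - <<'E'
from h import *
for n,l in (("top",[(287,219),(247,218),(211,219),(57,217)]),("side",[(243,209),(234,191),(232,173)])):
    print(n,back(n,l,0.0 if n=="side" else .03).round(3).tolist())
print("wells top",back("top",[(300,183),(331,180),(360,178)],.021).round(3).tolist())
print("wells side",back("side",[(288,212),(302,231),(317,257)],.021).round(3).tolist())
a=cv2.imread("pics/top0.png"); b=cv2.imread("pics/side0.png")
A=[a[203:235,195:260],a[203:235,265:330]]
t=np.hstack([cv2.resize(x,(390,192),interpolation=cv2.INTER_CUBIC) for x in A])
c=cv2.resize(b[155:220,215:262],(282,390),interpolation=cv2.INTER_CUBIC)
d=cv2.resize(a[160:200,280:390],None,fx=4.5,fy=4.5,interpolation=cv2.INTER_CUBIC)
o=np.zeros((590,790,3),np.uint8); o[:192,:780]=t; o[195:585,:282]=c; o[195:375,285:780]=d
cv2.imwrite("pics/mix.png",o)
w=(a.min(2)>170).astype(np.uint8); w[:160]=0;w[200:]=0;w[:,:285]=0;w[:,385:]=0
for k in cv2.findContours(cv2.resize(w*255,None,fx=8,fy=8,interpolation=cv2.INTER_LINEAR)//128,0,2)[0]:
    if cv2.contourArea(k)>3000: print(cv2.minAreaRect(k), cv2.contourArea(k)/64)
E
```

```text
top [[0.432, 0.06, 0.03], [0.438, 0.214, 0.03], [0.436, 0.354, 0.03], [0.454, 0.951, 0.03]]
side [[0.434, 0.08, 0.0], [0.423, 0.216, 0.0], [0.438, 0.37, 0.0]]
wells top [[0.571, 0.006, 0.021], [0.581, -0.115, 0.021], [0.587, -0.229, 0.021]]
wells side [[0.565, -0.007, 0.021], [0.577, -0.124, 0.021], [0.58, -0.257, 0.021]]
((2428.153564453125, 1461.959228515625), (131.80532836914062, 168.7332763671875), 86.42366790771484) 311.3125
((2663.468994140625, 1447.0020751953125), (152.26541137695312, 216.14077758789062), 86.42366790771484) 470.171875
((2903.499755859375, 1431.4998779296875), (174.99996948242188, 158.99996948242188), 0.0) 386.796875
```

View pics/mix.png

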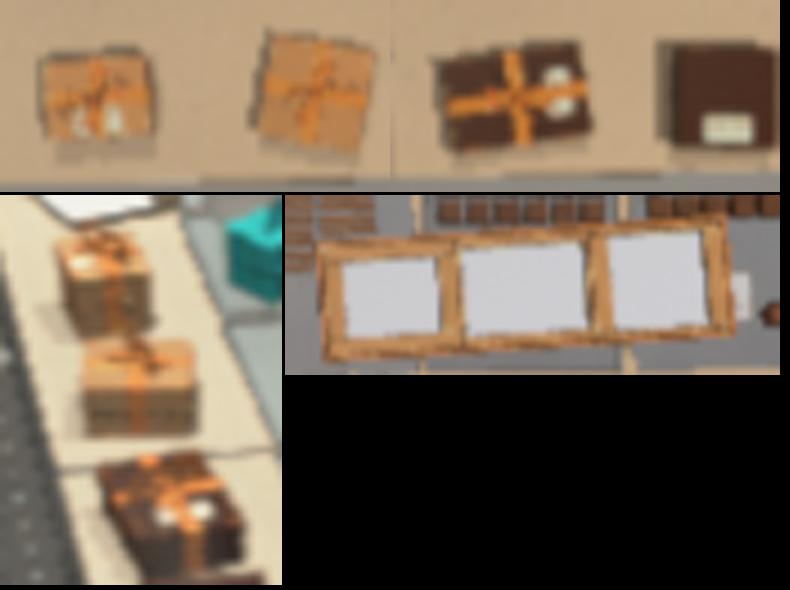

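The left orange box at (211,219) is taller in the side view, so it is the small one. (247,218) is the square box and (285,218) the oblong. I'll refine the poses by fitting edges in both cameras.

```bash
cat > fit.py <<'E'
from h import *
from scipy.optimize import differential_evolution
def polys(n,p,kind):
    if kind=="tray":
        c,s=np.cos(p[2]),np.sin(p[2]); out=[]
        for dy,L,W in ((.1155,.067,.083),(0,.077,.107),(-.1155,.083,.083)):
            out.append(proj(n,corners(p[0]-s*dy,p[1]+c*dy,p[2],L,W,.030,.030)[:4]))
        return out
    q=proj(n,corners(*p,*kind[:2],0.,kind[2])).astype(np.float32)
    return [q[4:],cv2.convexHull(q)[:,0]]
def fit(ims,kind,x0,d=(.02,.02,.3),cams=("top","side")):
    g={n:[cv2.Sobel(cv2.GaussianBlur(ims[n],(0,0),.8).astype(np.float32),-1,a,1-a).max(2)*0+0 for a in (1,0)] for n in cams}
    G={}
    for n in cams:
        b=cv2.GaussianBlur(ims[n],(0,0),.7).astype(np.float32); G[n]=(cv2.Sobel(b,-1,1,0),cv2.Sobel(b,-1,0,1))
    def cost(p):
        t=0
        for n in cams:
            for q in polys(n,p,kind):
                for a,b in zip(q,np.roll(q,-1,0)):
                    L=np.linalg.norm(b-a)+1e-6; m=max(int(L*2),2); e=(b-a)/L
                    pts=(a+(b-a)*np.linspace(.05,.95,m)[:,None]).astype(np.float32)
                    gx,gy=[cv2.remap(k,pts[None,:,0],pts[None,:,1],1)[0] for k in G[n]]
                    t-=np.minimum(np.abs(-gx*e[1]+gy*e[0]).max(1),250).mean()*L
        return t
    r=differential_evolution(cost,[(a-b,a+b) for a,b in zip(x0,d)],seed=1,maxiter=60,popsize=12)
    return r.x,r.fun
KB=dict(oblong=(.061,.091,.028),square=(.067,.067,.034),small=(.051,.067,.045))
def draw(im,n,p,kind,f):
    for q in polys(n,p,kind): cv2.polylines(im,[((q+.5)*f-.5).round().astype(np.int32)],True,(0,255,0),1)
E
sed -i '/maxiter/!b' fit.py; sed -i '/max(2)\*0+0/d' fit.py
python3 - <<'E'
from fit import *
ims={n:cv2.imread(f"pics/{n}0.png") for n in("top","side")}
X=dict(oblong=(.43,.07,.1),square=(.43,.215,-.2),small=(.437,.36,0.),tray=(.578,-.118,.06))
big={n:cv2.resize(ims[n],None,fx=6,fy=6,interpolation=cv2.INTER_CUBIC) for n in ims}
for k,x in X.items():
    kind=KB.get(k,k)
    for cams in (("top",),("side",),("top","side")):
        r,f=fit(ims,kind,x,cams=cams); print(k,cams,r.round(4),round(f))
    for n in big: draw(big[n],n,r,kind,6)
t=big["top"]; s=big["side"]
o=np.zeros((600,800,3),np.uint8)
o[:192,:780]=np.hstack([t[203*6:235*6,195*6:260*6],t[203*6:235*6,265*6:330*6]])
o[195:585,:282]=s[155*6:220*6,215*6:262*6]
o[195:375,285:780]=cv2.resize(t[960:1200,1680:2340],(495,180)); 
o[380:600,285:645]=cv2.resize(s[195*6:285*6,265*6:365*6],(360,220))
cv2.imwrite("pics/fit.png",o)
E
```

```text
oblong ('top',) [0.4332 0.0664 0.1351] -34023
oblong ('side',) [0.4313 0.0588 0.1484] -30694
oblong ('top', 'side') [0.4325 0.0656 0.1453] -62534
square ('top',) [ 0.4388  0.2118 -0.1977] -16603
square ('side',) [ 0.4368  0.213  -0.1368] -25342Traceback (most recent call last):
  File "<stdin>", line 8, in <module>
  File "fit.py", line 25, in fit
    r=differential_evolution(cost,[(a-b,a+b) for a,b in zip(x0,d)],seed=1,maxiter=60,popsize=12)
    return fun(*args, **kwargs)
    ret = solver.solve()
    next(self)
    ~~~~^^^^^^
    energy = self.func(parameters)
    return self.f(x, *self.args)
           ~~~~~~^^^^^^^^^^^^^^^
  File "fit.py", line 18, in cost
    for q in polys(n,p,kind):
             ~~~~~^^^^^^^^^^
  File "fit.py", line 9, in polys
    q=proj(n,corners(*p,*kind[:2],0.,kind[2])).astype(np.float32)
      ~~~~^^^^^^^^^^^^^^^^^^^^^^^^^^^^^^^^^^^^
  File "h.py", line 6, in proj
    f,cx,cy,t,R=cam(n); p=(np.atleast_2d(P)-t)@R; return np.c_[cx+f*p[:,0]/p[:,2],cy+f*p[:,1]/p[:,2]]
                ~~~^^^
  File "h.py", line 4, in cam
    i=imaging.camera_info(n); f=192/np.tan(np.radians(i["vfov"]/2)); return f,i["cx"],i["cy"],np.array(i["xyz"]),np.array(i["attitude"])
ValueError: time passes only in moves, steps and waits
```

```bash
sed -i 's/^def cam(n)/import functools\n@functools.cache\ndef cam(n)/' h.py
cat > run1.py <<'E'
from fit import *
ims={n:cv2.imread(f"pics/{n}0.png") for n in("top","side")}
X=dict(oblong=(.43,.07,.1),square=(.43,.215,-.2),small=(.437,.36,0.),tray=(.578,-.118,.06))
big={n:cv2.resize(ims[n],None,fx=6,fy=6,interpolation=cv2.INTER_CUBIC) for n in ims}
for k,x in X.items():
    kind=KB.get(k,k)
    for cams in (("top",),("side",),("top","side")):
        r,f=fit(ims,kind,x,cams=cams); print(k,cams,r.round(4),round(f))
    for n in big: draw(big[n],n,r,kind,6)
t=big["top"]; s=big["side"]
o=np.zeros((600,800,3),np.uint8)
o[:192,:780]=np.hstack([t[203*6:235*6,195*6:260*6],t[203*6:235*6,265*6:330*6]])
o[195:585,:282]=s[155*6:220*6,215*6:262*6]
o[195:375,285:780]=cv2.resize(t[960:1200,1680:2340],(495,180)); 
o[380:600,285:645]=cv2.resize(s[195*6:285*6,265*6:365*6],(360,220))
cv2.imwrite("pics/fit.png",o)
print(arm.state()["clock"])
E
python3 run1.py
```

```text
oblong ('top',) [0.4332 0.0664 0.1351] -34023
oblong ('side',) [0.4313 0.0588 0.1484] -30694
oblong ('top', 'side') [0.4325 0.0656 0.1453] -62534
square ('top',) [ 0.4388  0.2118 -0.1977] -16603
square ('side',) [ 0.4368  0.213  -0.1368] -25342
square ('top', 'side') [ 0.4376  0.2122 -0.1696] -41209
small ('top',) [ 0.4413  0.3553 -0.0111] -12696
small ('side',) [0.4351 0.3502 0.0663] -19051
small ('top', 'side') [0.4356 0.355  0.0678] -30717
tray ('top',) [ 0.578  -0.1205  0.0516] -63908
tray ('side',) [ 0.5742 -0.1293  0.0454] -62451
tray ('top', 'side') [ 0.5762 -0.1214  0.0467] -123372
1.0
```

View pics/fit.png

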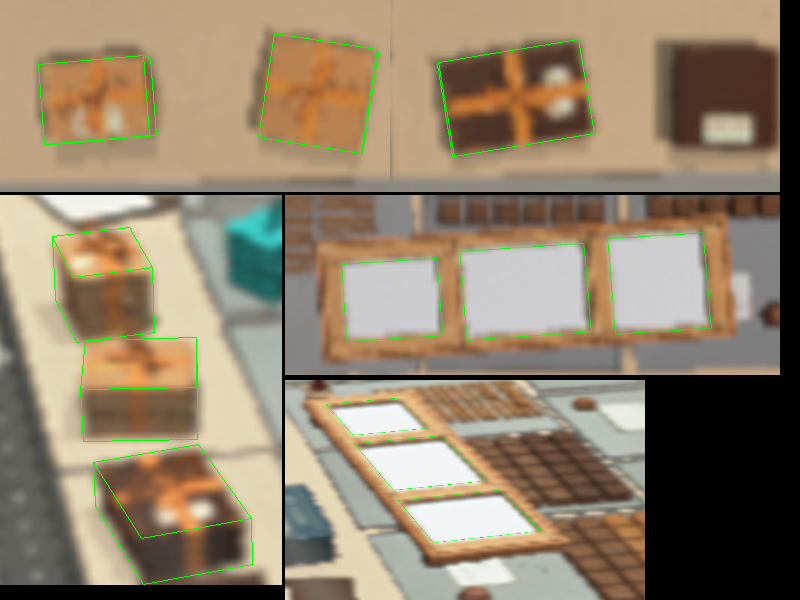

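The fits match within about 2–3 mm. Next I turn the gripper so it closes along x, then approach the oblong box.

```bash
cat > go.py <<'E'
import sys, numpy as np
from plant import arm
# usage: go.py x y z yaw(rad of tool y axis in world)
x,y,z,w=map(float,sys.argv[1:5]); s=arm.state(); R=np.array(s["orientation"]); d=R.T@(np.array([x,y,z])-s["position"])/.025
h=np.arctan2(R[1,1],R[0,1]); t=-(w-h); t=(t+np.pi)%(2*np.pi)-np.pi
T=np.array([[np.cos(w),np.sin(w)],[np.sin(w),-np.cos(w)]])  # after turn: tool y, tool x = (-sin w, cos w)
D=np.array([x,y])-np.array(s["position"])[:2]
print("now units",d.round(2),"turn",t.round(3),"| after turn x,y units",((-np.sin(w)*D[0]+np.cos(w)*D[1])/.025).round(2),((np.cos(w)*D[0]+np.sin(w)*D[1])/.025).round(2),"pos",np.round(s["position"],4),"yaw",h.round(3),"clk",s["clock"],"w",round(s["gripper_width"],4),"F",np.round(s["ft_force"],1),"g",s["gripper_force"],"tilt",R[2,2].round(5))
E
```

{"method": "step_arm", "body": {
  "targets": [
    [[0,0,0,-0.149,85],[0,0,0,-0.149,85],[0,0,0,-0.149,85],[0,0,0,-0.149,85],[0,0,0,-0.149,85],[0,0,0,-0.149,85],[0,0,0,-0.149,85],[0,0,0,-0.149,85],[0,0,0,-0.149,85],[1,0.48,0,0,85],[1,0.48,0,0,85],[1,0.48,0,0,85],[1,0.48,0,0,85],[1,0.48,0,0,85],[1,0.48,0,0,85],[1,0.48,0,0,85],[1,0.48,0,0,85],[1,0.48,0,0,85],[1,0.48,0,0,85]]
  ],
  "force": 40
}}

```text
clock: 2.9
position: [0.3107, -0.3168, 0.1922]
orientation: [[-0.141, 0.99, 0.0], [0.99, 0.141, -0.0], [-0.0, 0.0, -1.0]]
ft_force: [0.1, 0.2, -0.0]
gripper_width: 0.0851
gripper_force: 0.0
```

```bash
python3 go.py .4325 .0656 .08 .143
```

```text
now units [14.45  6.99  4.48] turn -0.001 | after turn x,y units 14.45 7.0 pos [ 0.3107 -0.3168  0.1922] yaw 0.142 clk 2.9 w 0.0851 F [ 0.1  0.2 -0. ] g 0.0 tilt -1.0
```

{"method": "step_arm", "body": {
  "targets": [
    [[1,0.49,0,0,85],[1,0.49,0,0,85],[1,0.49,0,0,85],[1,0.49,0,0,85],[1,0.49,0,0,85],[1,0.49,0,0,85],[1,0.49,0,0,85],[1,0.49,0,0,85],[1,0.49,0,0,85],[1,0.49,0,0,85],[1,0.49,0,0,85],[1,0.49,0,0,85],[1,0.49,0,0,85],[1,0.49,0,0,85],[0.4,0.1,0.5,0,85],[0,0,1,0,85],[0,0,1,0,85],[0,0,1,0,85],[0,0,0.5,0,85],[0,0,0,0,85]]
  ]
}}

```text
clock: 4.9
position: [0.431, 0.0633, 0.0912]
orientation: [[-0.142, 0.99, -0.002], [0.99, 0.142, 0.0], [0.001, -0.002, -1.0]]
ft_force: [-0.8, -0.6, 0.9]
gripper_width: 0.085
gripper_force: 0.0
```

```bash
python3 go.py .4325 .0656 .012 .143; python3 - <<'E'
from fit import *
for n in("top","side"):
    a=imaging.camera(n); cv2.imwrite(f"pics/{n}1.png",a)
a=cv2.resize(cv2.imread("pics/top1.png")[180:250,240:340],None,fx=5,fy=5); b=cv2.resize(cv2.imread("pics/side1.png")[120:240,180:300],None,fx=2.9,fy=2.9)
o=np.zeros((350,850,3),np.uint8); o[:350,:500]=a; o[:348,500:848]=b; cv2.imwrite("pics/v1.png",o[:,:798])
E
```

```text
now units [0.08 0.08 3.17] turn -0.001 | after turn x,y units 0.08 0.07 pos [0.431  0.0633 0.0912] yaw 0.142 clk 4.9 w 0.085 F [-0.8 -0.6  0.9] g 0.0 tilt -1.0
```

View pics/v1.png

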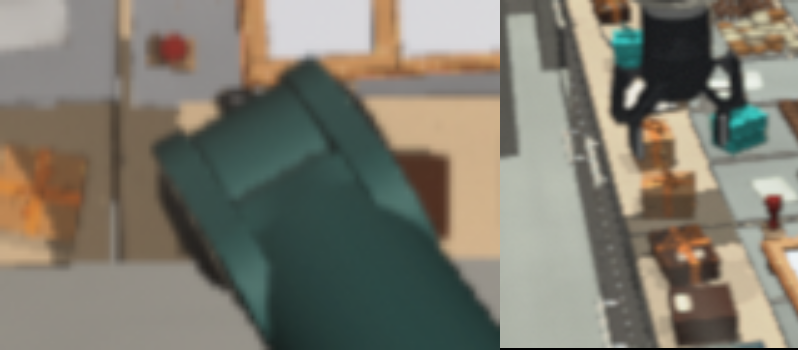

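The gripper is over the oblong box; the side view at about (242,161) agrees with the projection. I descend and grip.

{"method": "step_arm", "body": {
  "targets": [
    [[0.08,0.08,0.8,0,85],[0,0,0.9,0,85],[0,0,0.8,0,85],[0,0,0.5,0,85],[0,0,0.3,0,85],[0,0,0,0,85],[0,0,0,0,40],[0,0,0,0,40],[0,0,0,0,40],[0,0,0,0,40],[0,0,0,0,40],[0,0,0,0,40],[0,0,0,0,40]]
  ],
  "force": 40
}}

```text
clock: 6.3
position: [0.4334, 0.0655, 0.0096]
orientation: [[-0.142, 0.99, -0.0], [0.99, 0.142, 0.0], [0.0, -0.0, -1.0]]
ft_force: [-0.3, 0.2, -0.4]
gripper_width: 0.0401
gripper_force: 0.0
```

```bash
python3 - <<'E'
from fit import *
for n in("top","side"):
    a=imaging.camera(n); cv2.imwrite(f"pics/{n}2.png",a)
a=cv2.resize(cv2.imread("pics/top2.png")[180:250,240:340],None,fx=4,fy=4); b=cv2.resize(cv2.imread("pics/side2.png")[140:260,190:290],None,fx=4,fy=4)
o=np.zeros((480,800,3),np.uint8); o[:280,:400]=a; o[:480,400:800]=b; cv2.imwrite("pics/v2.png",o)
print(proj("side",[[.4334,.0655,.0096]]),proj("top",[[.4334,.0655,.0096]]))
E
```

```text
[[243.46498661 208.54479655]] [[285.29371667 218.68988033]]
```

View pics/v2.png

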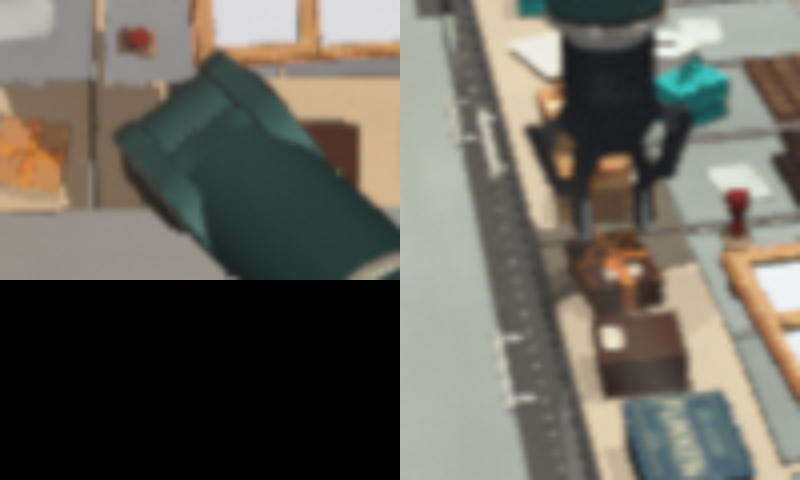

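```bash
python3 - <<'E'
from fit import *
t=np.array([.227,-.582,.205]); yv=np.array([.3633,-.9317,0])*.042
print("start side",proj("side",[t,t+yv,t-yv]).round(1).tolist()," top",proj("top",[t,t+yv,t-yv]).round(1).tolist())
c=np.array([.4334,.0655,0])
for z in (.015,.07,.15,.3): 
  print(z,proj("side",c+[0,0,z]).round(1).tolist(),proj("top",c+[0,0,z]).round(1).tolist())
print(arm.state()["q"])
b=cv2.resize(cv2.imread("pics/side0.png")[240:320,160:220],None,fx=6,fy=6,interpolation=cv2.INTER_CUBIC)
a=cv2.resize(cv2.imread("pics/top0.png")[260:310,465:512],None,fx=8,fy=8,interpolation=cv2.INTER_CUBIC)
o=np.zeros((480,760,3),np.uint8);o[:480,:360]=b;o[:400,370:746]=a;cv2.imwrite("pics/v3.png",o)
E
```

```text
start side [[182.9, 302.9], [193.3, 317.5], [173.4, 289.5]]  top [[482.1, 275.9], [493.5, 271.1], [470.8, 280.7]]
0.015 [[243.4, 207.1]] [[285.4, 218.7]]
0.07 [[243.0, 192.2]] [[286.3, 218.4]]
0.15 [[242.3, 169.5]] [[287.7, 218.0]]
0.3 [[240.8, 123.8]] [[290.8, 217.1]]
[ 20.88694758  26.95768373 -39.04322796 124.8926362   28.31731865
  36.9990389  -30.12425683]
```

View pics/v3.png

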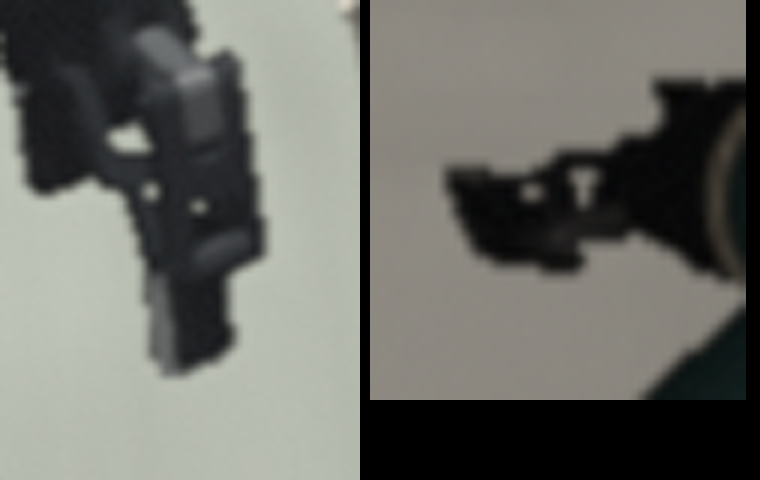

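The fingers closed above the box: the visible tips sit about 35 mm higher than the reported TCP suggests, in the start picture too. I open, lower carefully and watch the force.

{"method": "step_arm", "body": {
  "targets": [
    [[0,0,0,0,85],[0,0,0,0,85],[0,0,0,0,85],[0,0,0,0,85],[0,0,0,0,85],[0,0,0.3,0,85],[0,0,0.3,0,85],[0,0,0.2,0,85],[0,0,0,0,85]]
  ]
}}

```text
clock: 7.3
position: [0.4329, 0.0656, -0.0113]
orientation: [[-0.142, 0.99, -0.001], [0.99, 0.142, 0.0], [0.0, -0.001, -1.0]]
ft_force: [-0.3, -0.2, -0.0]
gripper_width: 0.085
gripper_force: 0.0
```

```bash
python3 - <<'E'
from fit import *
b=imaging.camera("side"); cv2.imwrite("pics/side3.png",b)
cv2.imwrite("pics/v4.png",cv2.resize(b[165:245,205:285],None,fx=7,fy=7,interpolation=cv2.INTER_CUBIC))
E
```

```text
(no output)
```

View pics/v4.png

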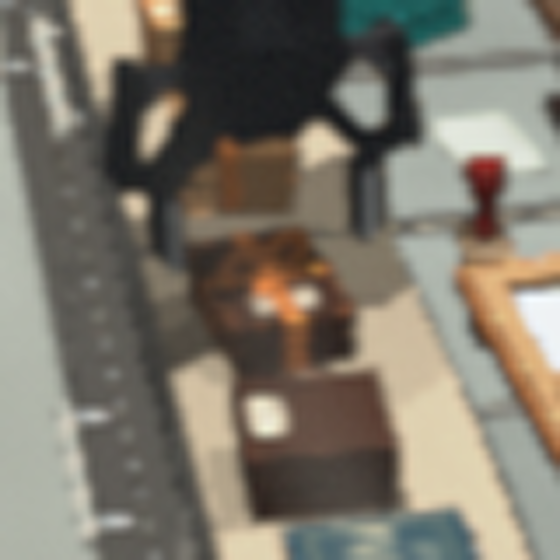

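{"method": "step_arm", "body": {
  "targets": [
    [[0,0,0.2,0,85],[0,0,0.2,0,85],[0,0,0.2,0,85],[0,0,0.2,0,85],[0,0,0,0,85],[0,0,0,0,40],[0,0,0,0,40],[0,0,0,0,40],[0,0,0,0,40],[0,0,0,0,40],[0,0,0,0,40]]
  ]
}}

```text
clock: 8.45
position: [0.4335, 0.0655, -0.0301]
orientation: [[-0.142, 0.99, 0.0], [0.99, 0.142, -0.0], [-0.0, 0.0, -1.0]]
ft_force: [-1.1, 0.3, 7.1]
gripper_width: 0.0589
gripper_force: 42.4
```

{"method": "step_arm", "body": {
  "targets": [
    [[0,0,-0.2,0,40],[0,0,-0.5,0,40],[0,0,-0.8,0,40],[0,0,-1,0,40],[0,0,-1,0,40],[0,0,-0.5,0,40],[0,0,0,0,40],[0,0,0,0,40]]
  ]
}}

```text
clock: 9.25
position: [0.4333, 0.0651, 0.0693]
orientation: [[-0.141, 0.99, -0.0], [0.99, 0.141, -0.0], [-0.0, -0.0, -1.0]]
ft_force: [-0.2, 0.2, -1.5]
gripper_width: 0.059
gripper_force: 44.0
```

```bash
python3 go.py .577 -.121 .09 .048; python3 - <<'E'
from fit import *
b=imaging.camera("side"); cv2.imwrite("pics/side4.png",b)
big=cv2.resize(b,None,fx=7,fy=7,interpolation=cv2.INTER_CUBIC)
cv2.imwrite("pics/v5.png",big[125*7:210*7,195*7:285*7])
s=arm.state(); print(s["position"], proj("side",s["position"]+np.array([0,0,.04])), proj("side",s["position"]))
E
```

```text
now units [-8.18  4.64 -0.83] turn 0.093 | after turn x,y units -7.71 5.38 pos [0.4333 0.0651 0.0693] yaw 0.141 clk 9.25 w 0.059 F [-0.2  0.2 -1.5] g 44.02200222015381 tilt -1.0
[0.43296677 0.06520597 0.0688601 ] [[242.5007205  181.37422358]] [[242.84894785 192.54941584]]
```

View pics/v5.png

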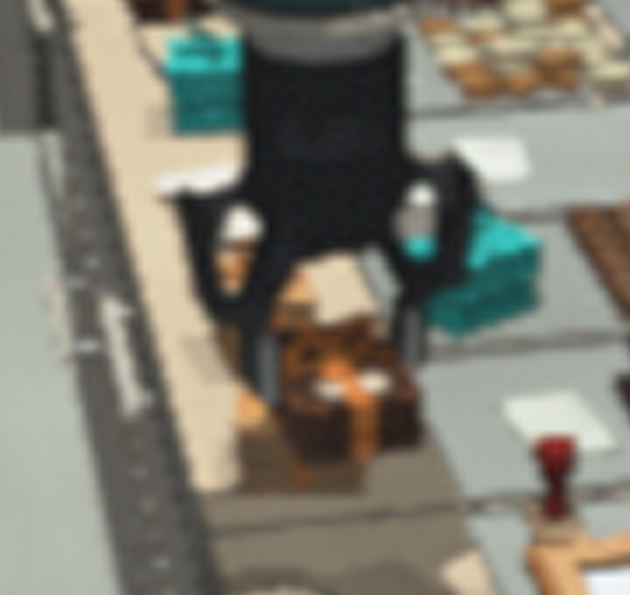

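The box is held, with the tips about 13 mm above its underside. Its underside is at TCP z + 0.030, so I carry it to the middle well.

{"method": "step_arm", "body": {
  "targets": [
    [[0,0,0,0.093,40],[-0.5,0.3,0,0,40],[-0.9,0.6,0,0,40],[-0.9,0.7,0,0,40],[-0.9,0.7,0,0,40],[-0.9,0.7,0,0,40],[-0.9,0.7,0,0,40],[-0.9,0.7,0,0,40],[-0.9,0.6,0,0,40],[-0.7,0.3,0,0,40],[-0.2,0.1,0,0,40],[0,0,0.5,0,40],[0,0,0.5,0,40],[0,0,0,0,40],[0,0,0,0,40]]
  ]
}}

```text
clock: 10.8
position: [0.5772, -0.1193, 0.0441]
orientation: [[-0.05, 0.999, -0.001], [0.999, 0.05, 0.0], [0.001, -0.001, -1.0]]
ft_force: [-0.8, 0.1, 0.0]
gripper_width: 0.0591
gripper_force: 43.9
```

```bash
python3 go.py .578 -.121 -.009 .048; python3 - <<'E'
from fit import *
b=imaging.camera("side"); a=imaging.camera("top"); cv2.imwrite("pics/side5.png",b); cv2.imwrite("pics/top5.png",a)
o=np.zeros((480,800,3),np.uint8); o[:480,:480]=cv2.resize(b[165:285,255:375],None,fx=4,fy=4,interpolation=cv2.INTER_CUBIC)
o[:240,480:800]=cv2.resize(a[150:210,295:375],None,fx=4,fy=4,interpolation=cv2.INTER_CUBIC); cv2.imwrite("pics/v6.png",o)
E
```

```text
now units [-0.07  0.03  2.12] turn 0.002 | after turn x,y units -0.07 0.03 pos [ 0.5772 -0.1193  0.0441] yaw 0.05 clk 10.8 w 0.0591 F [-0.8  0.1  0. ] g 43.92825186252594 tilt -1.0
```

View pics/v6.png

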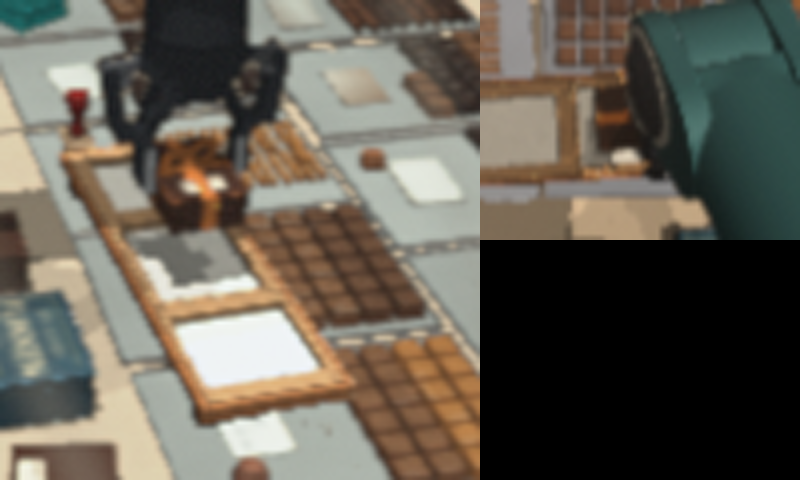

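{"method": "step_arm", "body": {
  "targets": [
    [[-0.07,0.03,0.5,0,40],[0,0,0.6,0,40],[0,0,0.4,0,40],[0,0,0.25,0,40],[0,0,0.15,0,40],[0,0,0.1,0,40],[0,0,0,0,40],[0,0,0,0,40]]
  ]
}}

```text
clock: 11.7
position: [0.5787, -0.1219, -0.0051]
orientation: [[-0.049, 0.999, 0.0], [0.999, 0.049, -0.0], [-0.0, 0.0, -1.0]]
ft_force: [-0.4, -0.4, -0.6]
gripper_width: 0.059
gripper_force: 44.0
```

{"method": "step_arm", "body": {
  "targets": [
    [[0,0,0.08,0,40],[0,0,0.04,0,40],[0,0,0,0,40],[0,0,0,0,40]]
  ]
}}

```text
clock: 12.1
position: [0.5786, -0.1219, -0.0084]
orientation: [[-0.049, 0.999, -0.0], [0.999, 0.049, 0.0], [0.0, -0.0, -1.0]]
ft_force: [0.7, 0.5, -0.2]
gripper_width: 0.0589
gripper_force: 44.0
```

{"method": "step_arm", "body": {
  "targets": [
    [[0,0,0.03,0,40],[0,0,0,0,40],[0,0,0,0,75],[0,0,0,0,75],[0,0,0,0,75],[0,0,0,0,75],[0,0,-0.3,0,80],[0,0,-0.6,0,85],[0,0,-1,0,85],[0,0,-1,0,85],[0,0,-1,0,85],[0,0,-0.5,0,85]]
  ]
}}

```text
clock: 13.3
position: [0.5795, -0.1219, 0.104]
orientation: [[-0.049, 0.999, 0.003], [0.999, 0.049, -0.001], [-0.001, 0.003, -1.0]]
ft_force: [0.3, 0.3, -0.0]
gripper_width: 0.085
gripper_force: 0.0
```

```bash
python3 go.py .438 .2120 .1 -.175
```

```text
now units [13.62 -5.    0.13] turn 0.224 | after turn x,y units 12.17 -7.9 pos [ 0.5795 -0.1219  0.104 ] yaw 0.049 clk 13.3 w 0.085 F [ 0.3  0.3 -0. ] g 0.0 tilt -1.0
```

{"method": "step_arm", "body": {
  "targets": [
    [[0,0,0,0.112,85],[0,0,0,0.112,85],[0.6,-0.4,0,0,85],[1,-0.65,0,0,85],[1,-0.65,0,0,85],[1,-0.65,0,0,85],[1,-0.65,0,0,85],[1,-0.65,0,0,85],[1,-0.65,0,0,85],[1,-0.65,0,0,85],[1,-0.65,0,0,85],[1,-0.65,0,0,85],[1,-0.65,0,0,85],[1,-0.65,0,0,85],[0.5,-0.3,0.3,0,85],[0,0,1,0,85],[0,0,1,0,85],[0,0,0.7,0,85],[0,0,0,0,85],[0,0,0,0,85]]
  ]
}}

```text
clock: 15.3
position: [0.4376, 0.2106, 0.0264]
orientation: [[0.173, 0.985, -0.0], [0.985, -0.173, 0.0], [0.0, -0.0, -1.0]]
ft_force: [0.3, 0.3, 0.5]
gripper_width: 0.0849
gripper_force: 0.0
```

```bash
python3 go.py .438 .2120 -.026 -.175
python3 - <<'E'
from fit import *
b=imaging.camera("side"); a=imaging.camera("top"); cv2.imwrite("pics/side6.png",b); cv2.imwrite("pics/top6.png",a)
o=np.zeros((590,800,3),np.uint8); o[:480,:360]=cv2.resize(b[130:210,205:265],None,fx=6,fy=6,interpolation=cv2.INTER_CUBIC)
o[:360,365:785]=cv2.resize(a[155:215,300:370],None,fx=6,fy=6,interpolation=cv2.INTER_CUBIC)
o[365:590,365:665]=cv2.resize(b[205:250,275:335],None,fx=5,fy=5,interpolation=cv2.INTER_CUBIC); cv2.imwrite("pics/v7.png",o)
E
```

```text
now units [0.06 0.01 2.1 ] turn 0.002 | after turn x,y units 0.06 0.01 pos [0.4376 0.2106 0.0264] yaw -0.173 clk 15.3 w 0.0849 F [0.3 0.3 0.5] g 0.0 tilt -1.0
```

View pics/v7.png

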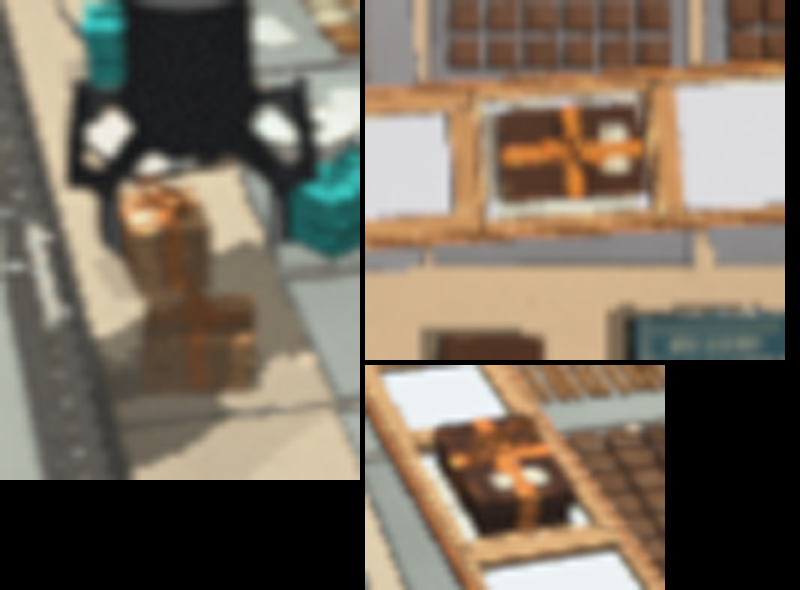

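The oblong box sits in the middle well (top view around (333,184)), and the gripper is over the square box. I descend and grip it.

{"method": "step_arm", "body": {
  "targets": [
    [[0.06,0.03,0.7,0,85],[0,0,0.6,0,85],[0,0,0.4,0,85],[0,0,0.2,0,85],[0,0,0.2,0,85],[0,0,0,0,85],[0,0,0,0,45],[0,0,0,0,45],[0,0,0,0,45],[0,0,0,0,45],[0,0,0,0,45]]
  ]
}}

```text
clock: 16.5
position: [0.4392, 0.2116, -0.0261]
orientation: [[0.174, 0.985, 0.001], [0.985, -0.174, 0.0], [0.0, 0.001, -1.0]]
ft_force: [-2.2, -0.2, 5.9]
gripper_width: 0.065
gripper_force: 43.5
```

```bash
python3 go.py .583 -.236 .09 .048
```

```text
now units [-16.63   8.78  -4.65] turn -0.223 | after turn x,y units -18.16 4.89 pos [ 0.4392  0.2116 -0.0261] yaw -0.175 clk 16.5 w 0.065 F [-2.2 -0.2  5.9] g 43.53393852710724 tilt -1.0
```

{"method": "step_arm", "body": {
  "targets": [
    [[0,0,-0.3,0,45],[0,0,-0.6,0,45],[0,0,-0.9,0,45],[0,0,-1,0,45],[0,0,-1,-0.11,45],[0,0,-0.8,-0.113,45],[-0.5,0.1,0,0,45],[-0.9,0.25,0,0,45],[-1,0.27,0,0,45],[-1,0.27,0,0,45],[-1,0.27,0,0,45],[-1,0.27,0,0,45],[-1,0.27,0,0,45],[-1,0.27,0,0,45],[-1,0.27,0,0,45],[-1,0.27,0,0,45],[-1,0.27,0,0,45],[-1,0.27,0,0,45]]
  ]
}}

```text
clock: 18.3
position: [0.5285, -0.0713, 0.0885]
orientation: [[-0.045, 0.999, -0.0], [0.999, 0.045, -0.0], [-0.0, -0.0, -1.0]]
ft_force: [0.2, 0.6, -1.1]
gripper_width: 0.0648
gripper_force: 45.4
```

```bash
python3 go.py .583 -.237 .05 .048
```

```text
now units [-6.72  1.88  1.54] turn -0.003 | after turn x,y units -6.73 1.86 pos [ 0.5285 -0.0713  0.0885] yaw 0.045 clk 18.3 w 0.0648 F [ 0.2  0.6 -1.1] g 45.41564762592316 tilt -1.0
```

{"method": "step_arm", "body": {
  "targets": [
    [[-1,0.3,0,0,45],[-1,0.3,0,0,45],[-1,0.3,0,0,45],[-1,0.3,0,0,45],[-1,0.3,0,0,45],[-0.8,0.2,0,0,45],[-0.5,0.1,0,0,45],[0,0,0.6,0,45],[0,0,0.6,0,45],[0,0,0.4,0,45],[0,0,0,0,45],[0,0,0,0,45]]
  ]
}}

```text
clock: 19.5
position: [0.5813, -0.2239, 0.0482]
orientation: [[-0.049, 0.999, -0.0], [0.999, 0.049, 0.001], [0.001, -0.0, -1.0]]
ft_force: [-0.2, 0.9, -0.5]
gripper_width: 0.0649
gripper_force: 45.4
```

```bash
python3 go.py .583 -.237 -.0045 .048
```

```text
now units [-0.53  0.04  2.11] turn 0.001 | after turn x,y units -0.53 0.04 pos [ 0.5813 -0.2239  0.0482] yaw 0.049 clk 19.5 w 0.0649 F [-0.2  0.9 -0.5] g 45.35482943058014 tilt -1.0
```

{"method": "step_arm", "body": {
  "targets": [
    [[-0.3,0.04,0,0,45],[-0.23,0,0.4,0,45],[0,0,0.6,0,45],[0,0,0.5,0,45],[0,0,0.3,0,45],[0,0,0.2,0,45],[0,0,0,0,45],[0,0,0,0,45]]
  ]
}}

```text
clock: 20.3
position: [0.5832, -0.2377, -0.0015]
orientation: [[-0.048, 0.999, 0.0], [0.999, 0.048, 0.0], [0.0, 0.0, -1.0]]
ft_force: [0.3, 1.0, -0.6]
gripper_width: 0.065
gripper_force: 45.4
```

```bash
python3 go.py .583 -.237 -.0047 .048
```

```text
now units [ 0.03 -0.01  0.13] turn 0.0 | after turn x,y units 0.03 -0.01 pos [ 0.5832 -0.2377 -0.0015] yaw 0.048 clk 20.3 w 0.065 F [ 0.3  1.  -0.6] g 45.3551584482193 tilt -1.0
```

{"method": "step_arm", "body": {
  "targets": [
    [[0,0,0.08,0,45],[0,0,0.06,0,45],[0,0,0,0,45],[0,0,0,0,80],[0,0,0,0,80],[0,0,0,0,80],[0,0,0,0,80],[0,0,-0.3,0,85],[0,0,-0.6,0,85],[0,0,-1,0,85],[0,0,-1,0,85],[0,0,-1,0,85],[0,0,-0.5,0,85],[0,0,0,0,85]]
  ]
}}

```text
clock: 21.7
position: [0.5839, -0.2382, 0.1072]
orientation: [[-0.048, 0.999, 0.003], [0.999, 0.048, -0.001], [-0.002, 0.003, -1.0]]
ft_force: [-0.9, 0.7, -0.7]
gripper_width: 0.0847
gripper_force: 0.0
```

```bash
python3 go.py .439 .3540 .1 .03; python3 - <<'E'
from fit import *
ims={n:imaging.camera(n) for n in ("top","side")}
for n in ims: cv2.imwrite(f"pics/{n}7.png",ims[n])
for x0 in ((.439,.354,.03),):
  for c in (("top",),("side",),("top","side")): print(fit(ims,KB["small"],x0,d=(.01,.01,.15),cams=c)[0].round(4))
E
```

```text
now units [23.94 -4.66  0.24] turn 0.018 | after turn x,y units 23.85 -5.08 pos [ 0.5839 -0.2382  0.1072] yaw 0.048 clk 21.7 w 0.0847 F [-0.9  0.7 -0.7] g 0.0 tilt -0.99999
[ 0.4414  0.355  -0.0066]
[0.4355 0.3473 0.0843]
[0.4357 0.3506 0.0851]
```

{"method": "step_arm", "body": {
  "targets": [
    [[0.6,-0.1,0,0,85],[1,-0.2,0,0,85],[1,-0.2,0,0,85],[1,-0.2,0,0,85],[1,-0.2,0,0,85],[1,-0.2,0,0,85],[1,-0.2,0,0,85],[1,-0.2,0,0,85],[1,-0.2,0,0,85],[1,-0.2,0,0,85],[1,-0.2,0,0,85],[1,-0.2,0,0,85],[1,-0.2,0,0,85],[1,-0.2,0,0,85],[1,-0.2,0,0,85],[1,-0.2,0,0,85],[1,-0.2,0,0,85],[1,-0.2,0,0,85],[1,-0.2,0,0,85]]
  ]
}}

```text
clock: 23.7
position: [0.4667, 0.2233, 0.104]
orientation: [[-0.049, 0.999, -0.002], [0.999, 0.049, -0.0], [-0.0, -0.002, -1.0]]
ft_force: [0.3, -0.2, -0.4]
gripper_width: 0.0853
gripper_force: 0.0
```

```bash
python3 go.py .4385 .3540 .03 .045
```

```text
now units [ 5.28 -0.87  2.96] turn 0.004 | after turn x,y units 5.27 -0.89 pos [0.4667 0.2233 0.104 ] yaw 0.049 clk 23.7 w 0.0853 F [ 0.3 -0.2 -0.4] g 0.0 tilt -1.0
```

{"method": "step_arm", "body": {
  "targets": [
    [[1,-0.2,0,0,75],[1,-0.2,0,0,75],[1,-0.2,0,0,75],[1,-0.2,0,0,75],[0.7,-0.05,0,0,75],[0.3,0,0,0,75],[0,0,0.8,0,75],[0,0,0.8,0,75],[0,0,0.6,0,75],[0,0,0.3,0,75],[0,0,0,0,75],[0,0,0,0,75]]
  ]
}}

```text
clock: 24.9
position: [0.4412, 0.3462, 0.0428]
orientation: [[-0.048, 0.999, 0.0], [0.999, 0.048, 0.0], [0.0, 0.0, -1.0]]
ft_force: [0.9, 0.4, 1.7]
gripper_width: 0.0754
gripper_force: 0.0
```

```bash
python3 go.py .4385 .3540 -.02 .045; python3 - <<'E'
from fit import *
b=imaging.camera("side"); a=imaging.camera("top"); cv2.imwrite("pics/side8.png",b); cv2.imwrite("pics/top8.png",a)
o=np.zeros((590,800,3),np.uint8); o[:480,:360]=cv2.resize(b[115:195,210:270],None,fx=6,fy=6,interpolation=cv2.INTER_CUBIC)
o[:240,365:785]=cv2.resize(a[160:200,315:385],None,fx=6,fy=6,interpolation=cv2.INTER_CUBIC)
o[245:590,365:725]=cv2.resize(b[205:274,275:347],None,fx=5,fy=5,interpolation=cv2.INTER_CUBIC); cv2.imwrite("pics/v8.png",o)
E
```

```text
now units [ 0.32 -0.09  2.51] turn 0.003 | after turn x,y units 0.32 -0.09 pos [0.4412 0.3462 0.0428] yaw 0.048 clk 24.9 w 0.0754 F [0.9 0.4 1.7] g 0.0 tilt -1.0
```

View pics/v8.png

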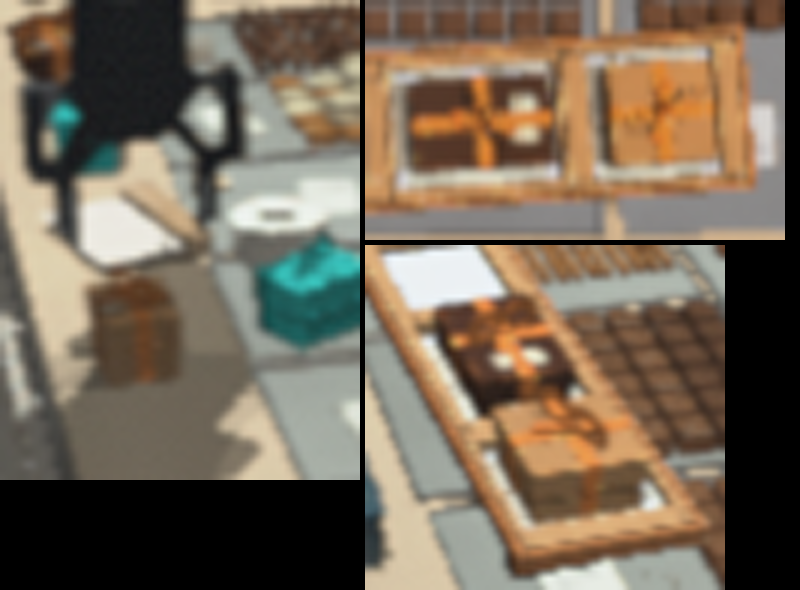

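Both the oblong and square boxes sit in their wells, and the fingers straddle the small box in x. I descend and grip it.

{"method": "step_arm", "body": {
  "targets": [
    [[0.28,-0.09,0.6,0,75],[0,0,0.7,0,75],[0,0,0.6,0,75],[0,0,0.4,0,75],[0,0,0.2,0,75],[0,0,0,0,75],[0,0,0,0,30],[0,0,0,0,30],[0,0,0,0,30],[0,0,0,0,30],[0,0,0,0,30],[0,0,0,0,30]]
  ]
}}

```text
clock: 26.2
position: [0.4388, 0.3532, -0.0195]
orientation: [[-0.048, 0.999, 0.001], [0.999, 0.048, 0.001], [0.001, 0.001, -1.0]]
ft_force: [-0.9, -1.4, 6.4]
gripper_width: 0.0493
gripper_force: 42.2
```

```bash
python3 go.py .5725 -.0055 .1 .048
```

```text
now units [-14.58   4.66  -4.78] turn -0.0 | after turn x,y units -14.59 4.65 pos [ 0.4388  0.3532 -0.0195] yaw 0.048 clk 26.2 w 0.0493 F [-0.9 -1.4  6.4] g 42.23971366882324 tilt -1.0
```

{"method": "step_arm", "body": {
  "targets": [
    [[0,0,-0.3,0,30],[0,0,-0.7,0,30],[0,0,-1,0,30],[0,0,-1,0,30],[0,0,-1,0,30],[0,0,-0.6,0,30],[-0.6,0.2,0,0,30],[-1,0.32,0,0,30],[-1,0.32,0,0,30],[-1,0.32,0,0,30],[-1,0.32,0,0,30],[-1,0.32,0,0,30],[-1,0.32,0,0,30],[-1,0.32,0,0,30],[-1,0.32,0,0,30],[-1,0.32,0,0,30],[-1,0.32,0,0,30],[-1,0.32,0,0,30],[-1,0.32,0,0,30],[-1,0.32,0,0,30]]
  ]
}}

```text
clock: 28.2
position: [0.5638, 0.0174, 0.0954]
orientation: [[-0.048, 0.999, 0.0], [0.999, 0.048, -0.0], [-0.0, 0.0, -1.0]]
ft_force: [-0.1, 0.5, -0.6]
gripper_width: 0.0494
gripper_force: 41.7
```

{"method": "step_arm", "body": {
  "targets": [
    [[-0.7,0.2,0,0,30],[-0.2,0.1,0,0,30],[0,0,0,0,30],[0,0,0,0,30]]
  ]
}}

```text
clock: 28.6
position: [0.5719, -0.0024, 0.095]
orientation: [[-0.049, 0.999, -0.0], [0.999, 0.049, 0.0], [0.0, -0.0, -1.0]]
ft_force: [-0.0, 0.2, 0.2]
gripper_width: 0.0494
gripper_force: 41.7
```

```bash
python3 go.py .5725 -.0055 .0015 .048
```

```text
now units [-0.12  0.02  3.74] turn 0.001 | after turn x,y units -0.12 0.02 pos [ 0.5719 -0.0024  0.095 ] yaw 0.049 clk 28.6 w 0.0494 F [-0.   0.2  0.2] g 41.68911159038544 tilt -1.0
```

{"method": "step_arm", "body": {
  "targets": [
    [[-0.15,0.02,0.6,0,30],[0,0,0.9,0,30],[0,0,0.8,0,30],[0,0,0.5,0,30],[0,0,0.4,0,30],[0,0,0.25,0,30],[0,0,0.15,0,30],[0,0,0,0,30],[0,0,0,0,30]]
  ]
}}

```text
clock: 29.5
position: [0.5732, -0.0073, 0.0053]
orientation: [[-0.048, 0.999, 0.001], [0.999, 0.048, -0.0], [-0.0, 0.001, -1.0]]
ft_force: [-0.5, 0.8, -0.1]
gripper_width: 0.0492
gripper_force: 41.7
```

{"method": "step_arm", "body": {
  "targets": [
    [[0,0,0.09,0,30],[0,0,0.06,0,30],[0,0,0,0,30],[0,0,0,0,70],[0,0,0,0,70],[0,0,0,0,70],[0,0,0,0,70],[0,0,-0.3,0,75],[0,0,-0.6,0,80],[0,0,-1,0,85],[0,0,-1,0,85],[0,0,-1,0,85],[0,-1,-0.5,0,85],[0.5,-1,0,0,85],[1,-1,0,0,85],[1,-1,0,0,85],[1,-1,0,0,85],[1,0,0,0,85],[1,0,0,0,85],[1,0,0,0,85]]
  ]
}}

```text
clock: 31.5
position: [0.4403, 0.1499, 0.1123]
orientation: [[-0.048, 0.999, 0.002], [0.999, 0.048, -0.001], [-0.001, 0.001, -1.0]]
ft_force: [0.5, 0.1, -0.7]
gripper_width: 0.0849
gripper_force: 0.0
```

```bash
python3 - <<'E'
from fit import *
s=arm.state(); print(s["position"],s["clock"],s["ft_force"])
b=imaging.camera("side"); a=imaging.camera("top"); cv2.imwrite("pics/side9.png",b); cv2.imwrite("pics/top9.png",a)
o=np.zeros((600,800,3),np.uint8); o[:258,:798]=cv2.resize(a[158:201,265:398],None,fx=6,fy=6,interpolation=cv2.INTER_CUBIC)
o[262:600,:800]=cv2.resize(b[195:280,200:360],None,fx=5,fy=4,interpolation=cv2.INTER_CUBIC)[:338]; cv2.imwrite("pics/v9.png",o)
E
```

```text
[0.44026768 0.14994978 0.11234967] 31.5 [ 0.51365857  0.12661029 -0.6661847 ]
```

View pics/v9.png

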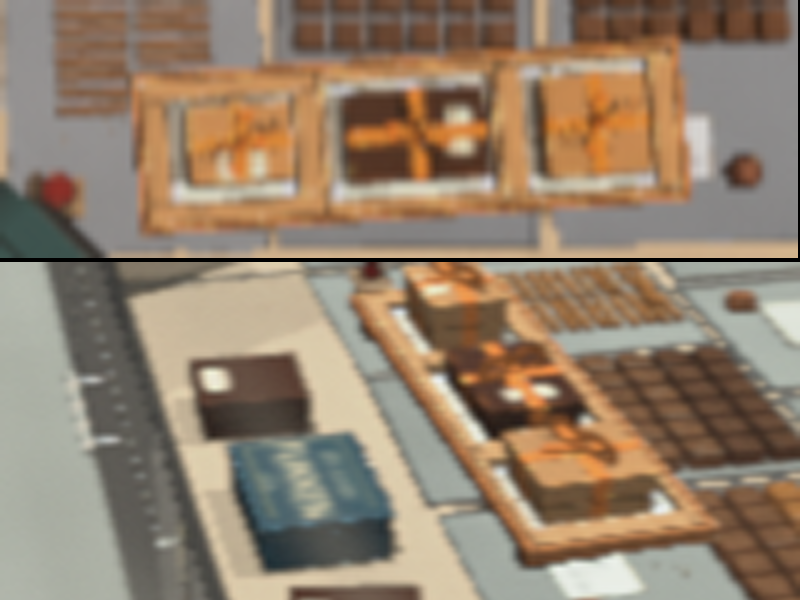

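All three boxes are in their wells, and the tin and plain boxes are untouched. One numeric check of the seating before handing in.

```bash
python3 - <<'E'
import fit
from fit import *
ims={n:cv2.imread(f"pics/{n}9.png") for n in("top","side")}
fit.corners=lambda x,y,w,L,W,z0,z1:corners(x,y,w,L,W,.030,.021+z1)  # part above the rim
tr=np.array([.577,-.121]);c,s=np.cos(.048),np.sin(.048)
for k,dy in (("small",.1155),("oblong",0),("square",-.1155)):
    w=tr+[-s*dy,c*dy]; r=fit.fit(ims,KB[k],(*w,.048),d=(.012,.012,.12))[0]; d=r[:2]-w
    print(k,"offset mm",(1e3*(c*d[0]+s*d[1])).round(1),(1e3*(-s*d[0]+c*d[1])).round(1),"yaw",(r[2]-.048).round(3))
E
```

```text
Traceback (most recent call last):
AttributeError: 'function' object has no attribute 'fit'
```

```bash
python3 - <<'E'
import fit as F
from h import *
C=F.corners
ims={n:cv2.imread(f"pics/{n}9.png") for n in("top","side")}
F.corners=lambda x,y,w,L,W,z0,z1:C(x,y,w,L,W,.030,.021+z1)
tr=np.array([.577,-.121]);c,s=np.cos(.048),np.sin(.048)
for k,dy in (("small",.1155),("oblong",0),("square",-.1155)):
    w=tr+[-s*dy,c*dy]; r=F.fit(ims,F.KB[k],(*w,.048),d=(.012,.012,.12))[0]; d=r[:2]-w
    print(k,"offset mm",(1e3*(c*d[0]+s*d[1])).round(1),(1e3*(-s*d[0]+c*d[1])).round(1),"yaw",(r[2]-.048).round(3))
E
```

```text
small offset mm -0.4 -2.7 yaw -0.072
oblong offset mm 0.3 -1.8 yaw -0.009
square offset mm 0.4 -4.0 yaw 0.003
```

All offsets are within the 8 mm clearance, so the boxes sit flat on the recess floors. Handing in.

```bash
python3 -c "
from plant import arm
print(arm.job_done())"
```

```text
the job is handed in; nothing more can be done
None
```

The oblong, square and small ribboned boxes are each in their own recess, the look-alikes were left where they were, and the job was handed in at about 32 s.

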